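# Snap the four-hole cover onto the lamp controller

## Task

The lamp controller on the inspection bench stands open. Take the cover plate with four corner holes by its rib, lay it with its holes over the four white snap standoffs of the controller, then press it straight down until it has clicked through on all four and sits flat and fully home. Leave the other cover, the one with two holes, where it lies.

Things in the scene. Friction and masses are not known exactly. Their poses are not given: they have to be found in the camera images.
- housing: The open lamp controller: black plastic tray 190 (x) by 150 (y) by 28 mm high, fixed to the bench, green circuit board inside. Origin: centre of its underside, z up. Four white snap standoffs at x = +-65, y = +-45 mm: shoulder 33 mm across with its top at height 32 mm (home for the cover's underside), above it a 22 mm stem, then a taper from 21 mm across at height 51 to 5 mm at height 65.
- seat (a point): Middle of the four standoffs at shoulder height, 32 mm above the housing's origin, axes as the housing's. From 7 to 19 mm above it sprung barbs stick out on each standoff's +y and -y sides. A cover let go over the tips within 8 mm centres itself and rests on the barbs, its underside about 14 mm above here. Pressing it through takes 8 to 20 N in all at its middle; then it drops onto the shoulders.
- cover: The cover to fit: loose pale grey plastic plate 180 (x) by 140 (y) by 6 mm, about 0.13 kg, flat on the bench, with four round through holes 25 mm across at x = +-65, y = +-45 mm. Grip rib in the middle of its top: 60 mm long (x), 24 wide (y), 32 tall, its top 38 mm above the underside. Origin: centre of the underside, z up. Same either way round (half a turn).
- other_cover: A bystander: pale grey plastic plate and rib just like the cover to fit, but with only two holes 25 mm across, at x = +-65 mm on its middle line. Origin: centre of the plate's underside. Leave it where it lies.
Not all that is in view belongs to the job. What is shaped like the cover but orange is not meant.

How it is judged:
By the outcome, as a careful person would: the job done as asked, in the order asked, and still so for the second after the job is handed in, with the robot touching nothing.
It also fails if it takes over 51 s, if anything falls off the work surface, if the arm or the gripper's body presses on something with over 40 N, if the wrist force passes 120 N, or if a joint passes its speed limit or range.

## Robot

A 6-joint arm with a two-finger parallel gripper is mounted at the origin on the work surface. World frame = base frame: x ahead of the robot, y to its left, z up, the work surface at z = 0. Lengths are in m, angles in rad, forces in N, time in s.
With the tool pointing down it reaches from about 0.275 to 0.75 m from the base axis. Payload 10.2 kg.
Tool frame: the origin (TCP) lies midway between the tips of the shut fingers; the grasp point (between the pads) lies 19 mm behind it; z points along the fingers, y is the line along which they close (so a half turn about z gives the same grasp; the last joint's range is limited). The gripper opens to 85 mm and grips with 20 to 120 N. Pads are 22 mm wide; open, the fingers measure 114 mm over their backs; the gripper's body (76 mm by 85 mm) begins 54 mm behind the grasp point. The pads swing forward as they close: fully open they stand 13 mm farther back than shut.
Start: joints at [-1.487, 0.313, 1.498, -0, 1.331, -0.223], TCP at [0.159, -0.5, 0.231] pointing down, gripper open.
Joint ranges: [-2.94, 2.94], [-0.97, 2.17], [0.19, 2.56], [-1.23, 4.37], [0.02, 3.11], [-2.88, 2.88]. Speed limits (rad/s): [2.39, 2.39, 3.01, 3.14, 3.14, 3.14].

## Interface

Orientations are given as [roll, pitch, yaw] about the fixed x, y, z axes, in that order (R = Rz(yaw) Ry(pitch) Rx(roll)).
In Python, from bench import sensors, imaging, workorder gives the robot as it stands.
- The arm moves only by the tool carry_out, never from a script. Its argument "increments" is a list of rows, each a list of 7 numbers: the turn, a rotation vector about the tool's x, y, z in degrees, then the shift along the tool's x, y, z in mm, then the closure in counts, from 0 (fully open) to 255 (shut). In form: [[wx, wy, wz, dx, dy, dz, jaw], ...]. A call has 1 to 8 rows; each row is the pose to reach, as a shift and turn from the pose commanded when the call began, along the tool's axes at that moment; what a row does not reach only later rows make up. A row lasts 1/12 s, in which the tool goes at most 41.7 mm and 7.16 degrees, less where a joint would pass 70% of its speed; a pose out of reach is approached as far as the arm can. A call with a gripper value outside its range is refused whole. The fingers move at their own pace and stop on an object; "force" is the grip in N (left out, the last holds). Time passes only in rows, so rows that repeat a pose let the fingers close. It gives the time, the measured TCP pose, the force, the opening and the grip force at its end, in the units of the state.
- sensors.observe(): the state, without advancing time (a new reading comes with each control period).
- imaging.grab_frame(name): name is "scene" or "top" or "wrist"; returns a dict with "frame" (400x640x3 uint8, red, green, blue), "mtx" (3x3 intrinsics, pixels), "dist_coeffs" ([k1, k2, p1, p2, k3] as OpenCV has them; the pictures are not rectified), "R" (3x3) and "t" (3): a world point X has camera coordinates R X + t. Camera axes: x right, y down, z forward; pixel columns grow to the right and rows downward; lengths in m; the calibration is good to about 2 mm. A picture is of the moment at which its call begins. There is no depth.
- workorder.sign_off(): hands the job in; it is judged then, once.
The state is a dict: "time": time; "qpos": joint angles; "dq": joint speeds; "joint_efforts": joint torques, N m; "tcp_pos": TCP position; "tcp_rot": TCP orientation; "contact_force": force on the tool from outside, world axes, zero at the start; "torque": the same for the moment, N m; "width": finger opening in m; "grasp_force": force on a finger pad.
Only numpy, scipy, OpenCV 4.12 (cv2) and the standard library are available. Lean on these libraries where they do the work, as an engineer would, in place of code of your own. Each camera call takes 0.05 s, during which the arm holds its last target. There are 200 camera calls.

## Working session

There is one attempt and no reset: what is moved stays moved. The work goes in short steps, Python scripts to look and compute and a tool call to move; the robot and the scene stay as the last step left them, time stands still between calls to the robot, and variables do not carry over. Pictures are saved under pics/ and viewed, at most 10 in all, crops included, and the job is handed in when it is done.

Besides the shell and the picture viewer there is one more tool, called after ">>>" by a JSON object that holds its "fn" and its "kwargs". carry_out: Moves the arm, as the interface text tells. Its arguments: {"type":"object","properties":{"increments":{"type":"array","items":{"type":"array","items":{"type":"number"}}},"force":{"type":"number"}},"required":["increments"]}

```bash
mkdir -p pics; python3 - <<'E'
from bench import sensors, imaging
import cv2,numpy as np
s=sensors.observe();print(s['time'],s['tcp_pos'],s['tcp_rot'],s['width'])
ims=[]
for n in("top","scene"):
    f=imaging.grab_frame(n);cv2.imwrite(f"pics/{n}0.png",f['frame'][:,:,::-1]);np.savez(f"pics/{n}0.npz",**f)
    print(n,f['mtx'].round(1).tolist(),f['dist_coeffs'],(-f['R'].T@f['t']).round(3))
E
```

```text
0.0 [ 0.15853619 -0.50022326  0.230727  ] [-3.14032584e+00 -3.18927927e-04  3.06821601e-01] 0.085240740589159
top [[515.9, 0.0, 318.6], [0.0, 515.9, 193.4], [0.0, 0.0, 1.0]] [-0.14989545  0.          0.          0.          0.        ] [ 0.196 -0.025  1.42 ]
scene [[445.1, 0.0, 320.5], [0.0, 445.1, 197.5], [0.0, 0.0, 1.0]] [-0.08886086  0.          0.          0.          0.        ] [ 1.034 -0.291  0.952]
```

View pics/top0.png

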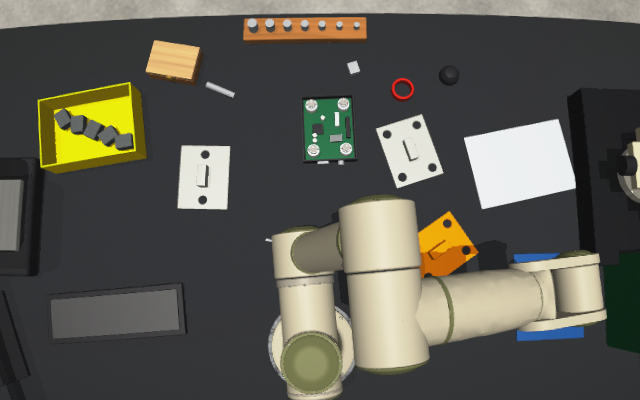

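View pics/scene0.png

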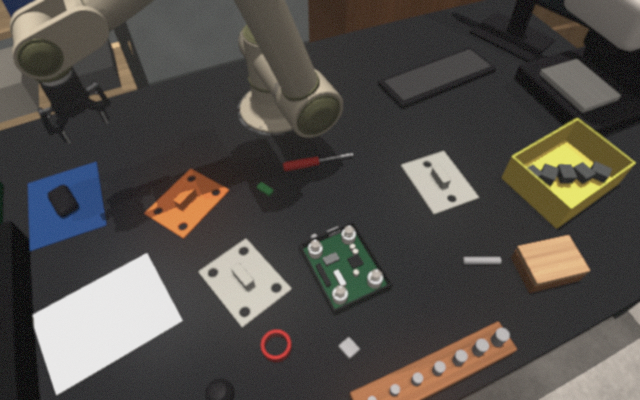

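Top view: two pale grey covers, one at (409,151) with four corner holes and one at (204,177) with two. There is also an orange one at (447,245). The one at (409,151) fits the description (pale grey, four holes), and the housing is at (329,130). I'll measure both and confirm in a crop.

```bash
cat > h.py <<'E'
import cv2,numpy as np
def cast(f,uv,z):
    p=cv2.undistortPoints(np.array(uv,float).reshape(-1,1,2),f['mtx'],f['dist_coeffs']).reshape(-1,2)
    d=np.c_[p,np.ones(len(p))]@f['R']; c=-f['R'].T@f['t']
    return c+d*((z-c[2])/d[:,2])[:,None]
def proj(f,X):
    return cv2.projectPoints(np.array(X,float),cv2.Rodrigues(f['R'])[0],f['t'],f['mtx'],f['dist_coeffs'])[0].reshape(-1,2)
def blobs(m,lo,hi):
    n,l,s,c=cv2.connectedComponentsWithStats(m.astype(np.uint8))
    return [(s[i,4],c[i],l==i) for i in range(1,n) if lo<s[i,4]<hi]
def pose(P,a=65,b=45):
    "fit rect 2a x 2b mm corners to 4 points; yaw mod pi"
    P=P[:,:2];c=P.mean(0);best=None
    ang=np.arctan2(*(P-c).T[::-1]);P=P[np.argsort(ang)]
    M=np.array([[-a,-b],[a,-b],[a,b],[-a,b]])/1e3
    for k in range(4):
        Q=np.roll(P-c,k,0);y=np.arctan2((M[:,0]*Q[:,1]-M[:,1]*Q[:,0]).sum(),(M*Q).sum())
        R=np.array([[np.cos(y),-np.sin(y)],[np.sin(y),np.cos(y)]]);e=np.sqrt(((M@R.T-Q)**2).sum(1).mean())
        if best is None or e<best[2]: best=(c,y,e)
    return best
E
python3 - <<'E'
from h import *
f=dict(np.load('pics/top0.npz'));g=f['frame'].astype(int)
roi=np.zeros(g.shape[:2],bool);roi[105:195,370:450]=1
w=(g.min(2)>140)&roi
b=max(blobs(w,500,1e5),key=lambda t:t[0]);cn=cv2.findContours(b[2].astype(np.uint8),cv2.RETR_CCOMP,cv2.CHAIN_APPROX_NONE)
hs=[]
for c,h in zip(cn[0],cn[1][0]):
    if h[3]>=0:
        (x,y),r=cv2.minEnclosingCircle(c);print('hole',x,y,r);
        if cv2.contourArea(c)>25 and 3<r<8: hs.append((x,y))
P=cast(f,hs,.005);print(P.round(3))
if len(P)==4: print('cover',pose(P))
roi[:]=0;roi[92:168,298:360]=1
print([(a,c.round(1)) for a,c,_ in blobs((g.min(2)>140)&roi,15,900)])
cv2.imwrite('pics/c1.png',cv2.resize(f['frame'][90:200,290:450,::-1],None,fx=5,fy=5,interpolation=2))
E
```

```text
hole 402.0 176.85000610351562 5.246283531188965
hole 432.0 167.0 5.099119663238525
hole 417.0 157.0 1.000100016593933
hole 409.0 149.5 12.093486785888672
hole 386.79998779296875 134.0 5.200088977813721
hole 416.3461608886719 124.34615325927734 4.939074993133545
[[ 0.46  -0.251  0.005]
 [ 0.488 -0.337  0.005]
 [ 0.584 -0.211  0.005]
 [ 0.612 -0.297  0.005]]
cover (array([ 0.53593789, -0.27386118]), np.float64(0.3100209343901801), np.float64(0.000438176317179925))
[(np.int32(109), array([311. , 104.9])), (np.int32(107), array([343. , 103.4])), (np.int32(56), array([336.5, 118.5])), (np.int32(16), array([322.4, 117.2])), (np.int32(17), array([314.1, 134.6])), (np.int32(74), array([335.5, 137.5])), (np.int32(16), array([314.2, 139.6])), (np.int32(114), array([345.5, 148.3])), (np.int32(110), array([312.9, 149.6])), (np.int32(29), array([322.7, 162. ]))]
```

View pics/c1.png

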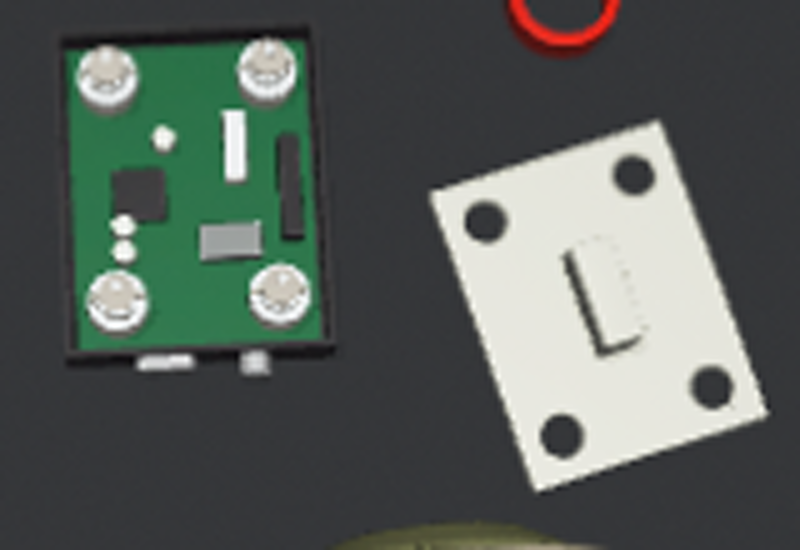

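The crop confirms it. The cover on the right has four holes at the corners and a plain rib, and the housing's four standoffs are at crop (107,75), (267,68), (118,300) and (280,293). The fit error is 0.4 mm, so I'll move above it.

>>> {"fn": "carry_out", "kwargs": {"increments": [[0,0,0,428,-102,60,0],[0,0,0,428,-102,60,0],[0,0,0,428,-102,60,0],[0,0,0,428,-102,60,0],[0,0,0,428,-102,60,0],[0,0,0,428,-102,60,0],[0,0,0,428,-102,60,0],[0,0,0,428,-102,60,0]], "force": 90}}

```text
time: 0.77
tcp_pos: [0.4432, -0.3289, 0.1858]
tcp_rot: [-3.141, 0.0, 0.307]
contact_force: [0.8, -0.5, 0.0]
width: 0.0852
grasp_force: 0.0
```

```bash
python3 - <<'E'
from h import *
f=dict(np.load('pics/top0.npz'))
P=cast(f,[[311,104.9],[343,103.4],[345.5,148.3],[312.9,149.6]],.038);print('housing',pose(P),P.round(3).tolist())
from bench import sensors; s=sensors.observe();print(s['time'],s['tcp_pos'],s['tcp_rot'])
E
```

```text
housing (array([ 0.59757056, -0.04451429]), np.float64(0.038246377119788844), np.float64(0.0004933311270688376)) [[0.66, 0.003, 0.038], [0.664, -0.087, 0.038], [0.535, -0.092, 0.038], [0.532, -0.002, 0.038]]
0.7667 [ 0.44316576 -0.32889539  0.18578675] [-3.14113887e+00  1.90739090e-04  3.06835861e-01]
```

>>> {"fn": "carry_out", "kwargs": {"increments": [[0,0,0,105,-24,20,0],[0,0,0,105,-24,20,0],[0,0,0,105,-24,20,0],[0,0,0,105,-24,20,0],[0,0,0,105,-24,20,0],[0,0,0,105,-24,20,0]]}}

```text
time: 1.27
tcp_pos: [0.5341, -0.2761, 0.1661]
tcp_rot: [-3.141, 0.001, 0.307]
contact_force: [-0.7, -0.2, -0.4]
width: 0.0855
grasp_force: 0.0
```

```bash
python3 - <<'E'
from h import *
from bench import sensors,imaging
s=sensors.observe();print(s['time'],s['tcp_pos'],s['tcp_rot'])
f=imaging.grab_frame('wrist');np.savez('pics/w1.npz',**f)
im=f['frame'][:,:,::-1].copy()
y=.31;R=np.array([[np.cos(y),-np.sin(y)],[np.sin(y),np.cos(y)]])
X=[[*(np.array([.5359,-.2739])+R@[a,b]),.006] for a in(-.065,.065) for b in(-.045,.045)]
p=proj(f,X);print(p.round(0).tolist(),(-f['R'].T@f['t']).round(3))
for q in p: cv2.drawMarker(im,tuple(int(v) for v in q),(0,0,255),0,12,1)
cv2.imwrite('pics/w1.png',im)
E
```

```text
1.2667 [ 0.53408649 -0.27612444  0.16606232] [-3.14121010e+00  5.37645427e-04  3.06640020e-01]
[[360.0, 247.0], [264.0, 248.0], [365.0, 104.0], [257.0, 104.0]] [ 0.608 -0.253  0.31 ]
```

View pics/w1.png

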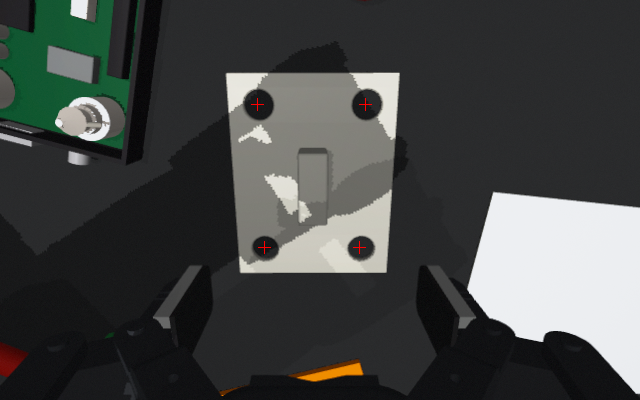

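The wrist view shows the projected holes (red crosses) landing on the real ones at (257,104), (365,104), (264,248) and (360,247), within about 1 mm. Next I descend and close on the rib.

>>> {"fn": "carry_out", "kwargs": {"increments": [[0,0,0,2,-1,40,0],[0,0,0,2,-1,80,0],[0,0,0,2,-1,115,0],[0,0,0,2,-1,140,0],[0,0,0,2,-1,150,0],[0,0,0,2,-1,150,0],[0,0,0,2,-1,150,0]]}}

```text
time: 1.9
tcp_pos: [0.5364, -0.2753, 0.0176]
tcp_rot: [3.14, -0.001, 0.306]
contact_force: [-0.0, 0.3, 1.0]
width: 0.0852
grasp_force: 0.0
```

>>> {"fn": "carry_out", "kwargs": {"increments": [[0,0,0,0,0,0,255],[0,0,0,0,0,0,255],[0,0,0,0,0,0,255],[0,0,0,0,0,0,255],[0,0,0,0,0,0,255],[0,0,0,0,0,0,255],[0,0,0,0,0,0,255],[0,0,0,0,0,0,255]], "force": 90}}

```text
time: 2.57
tcp_pos: [0.5365, -0.2746, 0.0171]
tcp_rot: [3.141, -0.001, 0.307]
contact_force: [-0.9, -0.6, 5.7]
width: 0.0225
grasp_force: 90.4
```

>>> {"fn": "carry_out", "kwargs": {"increments": [[0,0,0,0,0,-10,255],[0,0,0,0,0,-30,255],[0,0,0,0,0,-60,255],[0,0,0,0,0,-90,255],[0,0,0,0,0,-120,255],[0,0,0,0,0,-130,255],[0,0,0,0,0,-130,255]]}}

```text
time: 3.15
tcp_pos: [0.537, -0.2749, 0.1491]
tcp_rot: [3.137, -0.003, 0.307]
contact_force: [-0.1, 1.1, -0.7]
width: 0.0222
grasp_force: 89.5
```

```bash
python3 - <<'E'
from h import *
from bench import sensors,imaging
s=sensors.observe();T=s['tcp_pos'];rz=s['tcp_rot'][2];print(s['time'],T,s['tcp_rot'],s['contact_force'],s['width'])
H=np.array([.5976,-.0445]);d=H-T[:2]
print('x,y mm',1e3*np.array([np.cos(rz)*d[0]+np.sin(rz)*d[1],np.sin(rz)*d[0]-np.cos(rz)*d[1]]),'wz deg',np.degrees(rz-.038))
f=imaging.grab_frame('wrist');cv2.imwrite('pics/w2.png',f['frame'][:,:,::-1])
E
```

```text
3.15 [ 0.53698734 -0.27491854  0.14905246] [ 3.13746330e+00 -2.83236695e-03  3.06926066e-01] [-0.11810119  1.09622507 -0.72360519] 0.022233430833957676
x,y mm [ 127.39633851 -201.33745985] wz deg 15.408328609761126
```

View pics/w2.png

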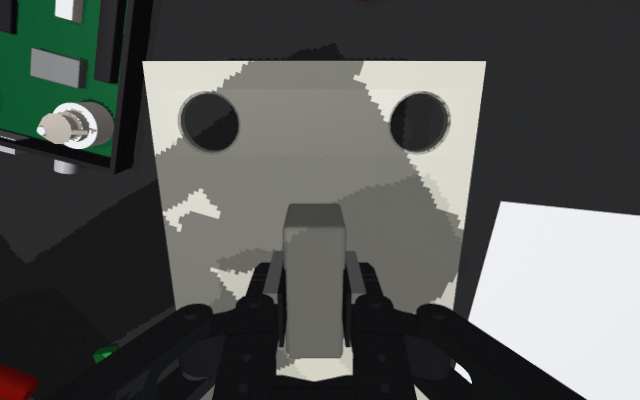

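The cover is held level, with its front holes at (210,122) and (419,122) and the rib centred between the fingers. Now over the housing.

>>> {"fn": "carry_out", "kwargs": {"increments": [[0,0,2,16,-25,0,255],[0,0,4,32,-50,0,255],[0,0,6,48,-75,0,255],[0,0,8,64,-100,0,255],[0,0,10,80,-126,0,255],[0,0,12,96,-151,0,255],[0,0,14,112,-176,0,255],[0,0,15.4,127,-201,0,255]]}}

```text
time: 3.87
tcp_pos: [0.5958, -0.0426, 0.1437]
tcp_rot: [-3.14, 0.004, 0.036]
contact_force: [0.2, 0.5, -1.2]
width: 0.022
grasp_force: 89.4
```

>>> {"fn": "carry_out", "kwargs": {"increments": [[0,0,0,0,0,0,255],[0,0,0,0,0,0,255],[0,0,0,0,0,0,255],[0,0,0,0,0,0,255]]}}

```text
time: 4.2
tcp_pos: [0.596, -0.0454, 0.1453]
tcp_rot: [-3.141, 0.002, 0.037]
contact_force: [-0.7, -0.6, -1.2]
width: 0.0223
grasp_force: 89.5
```

```bash
python3 - <<'E'
from h import *
from bench import sensors,imaging
s=sensors.observe();T=s['tcp_pos'];print(s['time'],T,s['tcp_rot'],s['contact_force'])
f=imaging.grab_frame('wrist');g=imaging.grab_frame('scene')
np.savez('pics/w3.npz',**f);np.savez('pics/s3.npz',**g)
im=np.hstack([f['frame'][:,:,::-1],g['frame'][:,:,::-1][180:380,200:440].repeat(2,0).repeat(2,1)])
cv2.imwrite('pics/w3.png',cv2.resize(im,(800,int(800*im.shape[0]/im.shape[1]))))
E
```

```text
4.2 [ 0.59602646 -0.04540194  0.14528641] [-3.14129330e+00  1.60173244e-03  3.69635310e-02] [-0.74831996 -0.63594201 -1.15292922]
```

View pics/w3.png

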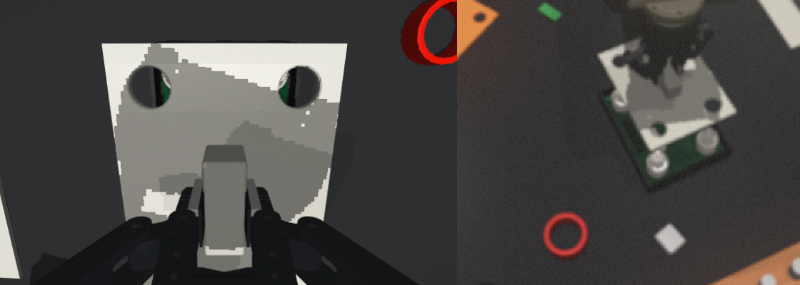

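The cover is over the housing with the board showing symmetrically through both front holes. I'll correct x by 2 mm and lower until the tips are inside the holes.

>>> {"fn": "carry_out", "kwargs": {"increments": [[0,0,0,2,0,15,255],[0,0,0,2,0,35,255],[0,0,0,2,0,52,255],[0,0,0,2,0,62,255],[0,0,0,2,0,70,255],[0,0,0,2,0,72,255],[0,0,0,2,0,72,255],[0,0,0,2,0,72,255]]}}

```text
time: 4.97
tcp_pos: [0.599, -0.0445, 0.0751]
tcp_rot: [3.141, -0.001, 0.038]
contact_force: [-0.3, -0.0, -0.7]
width: 0.0219
grasp_force: 89.5
```

There is no side force. I release so it can centre itself on the barbs, then look.

>>> {"fn": "carry_out", "kwargs": {"increments": [[0,0,0,0,0,0,0],[0,0,0,0,0,0,0],[0,0,0,0,0,0,0],[0,0,0,0,0,0,0],[0,0,0,0,0,0,0],[0,0,0,0,0,0,0],[0,0,0,0,0,0,0],[0,0,0,0,0,0,0]]}}

```text
time: 5.63
tcp_pos: [0.5985, -0.0443, 0.0743]
tcp_rot: [3.142, -0.0, 0.038]
contact_force: [-0.9, 0.8, -0.4]
width: 0.0854
grasp_force: 0.0
```

```bash
python3 - <<'E'
from h import *
from bench import sensors,imaging
s=sensors.observe();print(s['time'],s['tcp_pos'],s['width'],s['contact_force'])
f=imaging.grab_frame('wrist');g=imaging.grab_frame('scene')
im=np.hstack([f['frame'][:,:,::-1],g['frame'][:,:,::-1][200:350,250:430].repeat(3,0)[:400].repeat(3,1)])
cv2.imwrite('pics/w4.png',cv2.resize(im,(800,int(800*im.shape[0]/im.shape[1]))))
E
```

```text
5.6333 [ 0.59853755 -0.04429336  0.07427053] 0.08535000116950812 [-0.89768424  0.80721226 -0.36002794]
```

View pics/w4.png

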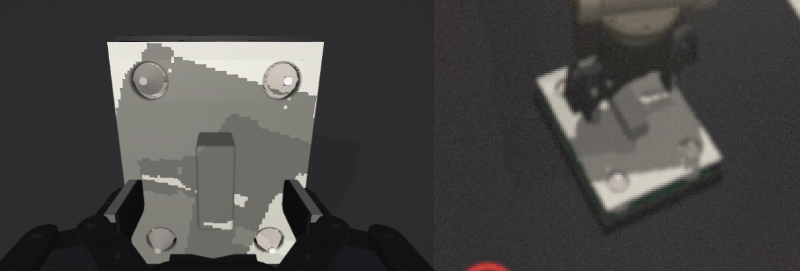

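All four standoff tips show through the holes, at (150,80), (281,80), (161,239) and (268,239), so the cover is resting on the barbs. I lower, regrip the rib and press.

>>> {"fn": "carry_out", "kwargs": {"increments": [[0,0,0,-1,0,6,0],[0,0,0,-1,0,11,0],[0,0,0,-1,0,11,255],[0,0,0,-1,0,11,255],[0,0,0,-1,0,11,255],[0,0,0,-1,0,11,255],[0,0,0,-1,0,11,255],[0,0,0,-1,0,11,255]], "force": 90}}

```text
time: 6.4
tcp_pos: [0.5978, -0.045, 0.0637]
tcp_rot: [3.14, -0.001, 0.038]
contact_force: [0.4, -3.7, 1.2]
width: 0.0221
grasp_force: 88.1
```

>>> {"fn": "carry_out", "kwargs": {"increments": [[0,0,0,0,0,2,255],[0,0,0,0,0,4,255],[0,0,0,0,0,6,255],[0,0,0,0,0,6,255]]}}

```text
time: 6.73
tcp_pos: [0.5985, -0.0448, 0.0581]
tcp_rot: [3.14, -0.003, 0.038]
contact_force: [2.8, -2.0, 0.8]
width: 0.0222
grasp_force: 88.3
```

>>> {"fn": "carry_out", "kwargs": {"increments": [[0,0,0,0,0,2,255],[0,0,0,0,0,4,255],[0,0,0,0,0,6,255],[0,0,0,0,0,6,255]]}}

```text
time: 7.07
tcp_pos: [0.5975, -0.0447, 0.0509]
tcp_rot: [3.141, 0.0, 0.038]
contact_force: [2.6, -4.9, 1.4]
width: 0.0221
grasp_force: 89.1
```

>>> {"fn": "carry_out", "kwargs": {"increments": [[0,0,0,0,0,1,255],[0,0,0,0,0,2,255],[0,0,0,0,0,3,255],[0,0,0,0,0,3,255]]}}

```text
time: 7.4
tcp_pos: [0.5976, -0.0448, 0.0504]
tcp_rot: [3.141, -0.0, 0.038]
contact_force: [-8.1, -5.1, 24.5]
width: 0.0219
grasp_force: 92.0
```

It has moved 13 mm and now stops hard at 24 N, so it is probably home. I release, back off and check its height.

>>> {"fn": "carry_out", "kwargs": {"increments": [[0,0,0,0,0,-2,255],[0,0,0,0,0,-2,0],[0,0,0,0,0,-2,0],[0,0,0,0,0,-2,0],[0,0,0,0,0,-2,0],[0,0,0,0,0,-2,0],[0,0,0,0,0,-2,0],[0,0,0,0,0,-2,0]]}}

```text
time: 8.07
tcp_pos: [0.5974, -0.0442, 0.0501]
tcp_rot: [-3.141, 0.0, 0.038]
contact_force: [0.2, -0.9, 0.5]
width: 0.0853
grasp_force: 0.0
```

>>> {"fn": "carry_out", "kwargs": {"increments": [[0,0,0,0,0,-35,0],[0,0,0,0,0,-70,0],[0,0,0,0,0,-105,0],[0,0,0,0,0,-140,0],[0,0,0,-40,0,-150,0],[0,0,0,-80,0,-150,0],[0,0,0,-80,0,-150,0],[0,0,0,-80,0,-150,0]]}}

```text
time: 8.73
tcp_pos: [0.5162, -0.0472, 0.2006]
tcp_rot: [-3.141, 0.0, 0.037]
contact_force: [0.3, -0.2, -0.4]
width: 0.0852
grasp_force: 0.0
```

```bash
python3 - <<'E'
from h import *
from bench import sensors,imaging
s=sensors.observe();print(s['time'],s['tcp_pos'],s['width'],s['contact_force'])
f=imaging.grab_frame('wrist');g=imaging.grab_frame('scene')
np.savez('pics/w5.npz',**f)
y=.038;R=np.array([[np.cos(y),-np.sin(y)],[np.sin(y),np.cos(y)]])
im=f['frame'][:,:,::-1].copy()
# predicted plate-top corners: home z .038 (green) vs on barbs .052 (red)
for z,c in((.038,(0,255,0)),(.052,(0,0,255))):
    X=[[*(np.array([.5976,-.0447])+R@[a,b]),z] for a,b in((-.09,-.07),(.09,-.07),(.09,.07),(-.09,.07))]
    p=proj(f,X);print(z,p.round(1).tolist());cv2.polylines(im,[p.round().astype(int)],True,c,1)
m=(f['frame'].min(2)>90)
b=max(blobs(m,3000,2e5),key=lambda t:t[0]);r=cv2.minAreaRect(np.argwhere(b[2])[:,::-1].astype(np.float32));print(b[0],cv2.boxPoints(r))
sc=g['frame'][:,:,::-1][200:350,250:430];sc=cv2.resize(sc,(480,400),interpolation=2)
im=np.hstack([im,sc]);cv2.imwrite('pics/w5.png',cv2.resize(im,(800,int(800*im.shape[0]/im.shape[1]))))
E
```

```text
8.7333 [ 0.51620636 -0.04718454  0.20057224] 0.08522155779202539 [ 0.32634659 -0.17493235 -0.37486179]
0.038 [[392.1, 191.7], [407.4, -38.6], [221.5, -38.5], [236.8, 191.7]]
0.052 [[395.5, 196.0], [412.3, -45.5], [216.6, -45.4], [233.4, 196.1]]
32726 [[224.   0.]
 [406.   0.]
 [406. 197.]
 [224. 197.]]
```

View pics/w5.png

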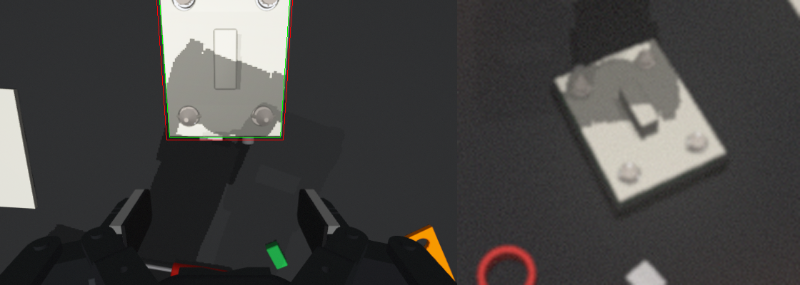

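The visible plate outline follows the green (home) outline. I'll put numbers on it with edge widths at several rows, to tell height and tilt.

```bash
python3 - <<'E'
from h import *
f=dict(np.load('pics/w5.npz'));g=f['frame'].min(2)
y=.038;R=np.array([[np.cos(y),-np.sin(y)],[np.sin(y),np.cos(y)]])
for r in(15,60,100,140,180):
    row=g[r].astype(float);c=np.where(row[180:440]>80)[0]+180
    out=[]
    for z in(.038,.042,.045,.052):
        p=proj(f,[[*(np.array([.5976,-.0447])+R@[a,b]),z] for a,b in((-.09,-.07),(.09,-.07),(.09,.07),(-.09,.07))])
        e=[np.interp(r,[q[1][1],q[0][1]],[q[1][0],q[0][0]]) for q in((p[3],p[2]),(p[0],p[1]))]
        out.append((z,round(e[0],1),round(e[1],1),round(e[1]-e[0],1)))
    print(r,c[0],c[-1],c[-1]-c[0]+1,out)
E
```

```text
15 225 405 181 [(0.038, np.float64(225.0), np.float64(403.8), np.float64(178.8)), (0.042, np.float64(223.8), np.float64(405.0), np.float64(181.2)), (0.045, np.float64(222.9), np.float64(405.9), np.float64(183.0)), (0.052, np.float64(220.8), np.float64(408.1), np.float64(187.4))]
60 228 402 175 [(0.038, np.float64(228.0), np.float64(400.8), np.float64(172.8)), (0.042, np.float64(226.9), np.float64(402.0), np.float64(175.1)), (0.045, np.float64(226.0), np.float64(402.9), np.float64(176.9)), (0.052, np.float64(223.9), np.float64(405.0), np.float64(181.1))]
100 230 399 170 [(0.038, np.float64(230.7), np.float64(398.2), np.float64(167.5)), (0.042, np.float64(229.6), np.float64(399.3), np.float64(169.7)), (0.045, np.float64(228.7), np.float64(400.1), np.float64(171.4)), (0.052, np.float64(226.7), np.float64(402.2), np.float64(175.5))]
140 234 396 163 [(0.038, np.float64(233.3), np.float64(395.5), np.float64(162.2)), (0.042, np.float64(232.3), np.float64(396.6), np.float64(164.3)), (0.045, np.float64(231.5), np.float64(397.4), np.float64(166.0)), (0.052, np.float64(229.5), np.float64(399.4), np.float64(169.9))]
180 237 394 158 [(0.038, np.float64(236.0), np.float64(392.9), np.float64(156.9)), (0.042, np.float64(235.0), np.float64(393.9), np.float64(158.9)), (0.045, np.float64(234.2), np.float64(394.7), np.float64(160.5)), (0.052, np.float64(232.3), np.float64(396.6), np.float64(164.4))]
```

The edges put the plate top at 38–42 mm (home is 38, on the barbs would be 52). To be sure, I'll press on the rib's top with shut fingers: contact should come at z ≈ 0.070.

>>> {"fn": "carry_out", "kwargs": {"increments": [[0,0,0,40,-2,0,255],[0,0,0,81,-2,0,255],[0,0,0,81,-2,30,255],[0,0,0,81,-2,60,255],[0,0,0,81,-2,90,255],[0,0,0,81,-2,110,255],[0,0,0,81,-2,120,255],[0,0,0,81,-2,120,255]]}}

```text
time: 9.5
tcp_pos: [0.5982, -0.042, 0.0779]
tcp_rot: [-3.14, 0.003, 0.038]
contact_force: [0.1, -0.5, 1.0]
width: 0.0001
grasp_force: 0.0
```

>>> {"fn": "carry_out", "kwargs": {"increments": [[0,0,0,0,0,2,255],[0,0,0,0,0,4,255],[0,0,0,0,0,6,255],[0,0,0,0,0,8,255],[0,0,0,0,0,8,255]]}}

```text
time: 9.92
tcp_pos: [0.5985, -0.0423, 0.0725]
tcp_rot: [3.141, -0.0, 0.038]
contact_force: [-0.1, -0.4, -0.9]
width: -0.0003
grasp_force: 0.0
```

>>> {"fn": "carry_out", "kwargs": {"increments": [[0,0,0,0,0,1,255],[0,0,0,0,0,2,255],[0,0,0,0,0,3,255],[0,0,0,0,0,4,255],[0,0,0,0,0,4,255]]}}

```text
time: 10.33
tcp_pos: [0.5986, -0.0423, 0.07]
tcp_rot: [3.141, -0.001, 0.038]
contact_force: [-6.8, 0.8, 14.3]
width: -0.0002
grasp_force: 7.1
```

Contact comes at z = 0.070, exactly the home height. One last small push, then retreat.

>>> {"fn": "carry_out", "kwargs": {"increments": [[0,0,0,0,0,1,255],[0,0,0,0,0,2,255],[0,0,0,0,0,2,255]]}}

```text
time: 10.58
tcp_pos: [0.5987, -0.0424, 0.0699]
tcp_rot: [3.141, -0.001, 0.039]
contact_force: [-13.6, 2.7, 29.9]
width: -0.0004
grasp_force: 14.9
```

>>> {"fn": "carry_out", "kwargs": {"increments": [[0,0,0,0,0,-5,255],[0,0,0,0,0,-30,255],[0,0,0,0,0,-60,255],[0,0,0,0,0,-100,255],[0,0,0,0,0,-130,255],[0,0,0,0,0,-130,255],[0,0,0,0,0,-130,255]]}}

```text
time: 11.17
tcp_pos: [0.599, -0.0424, 0.1977]
tcp_rot: [3.141, -0.003, 0.038]
contact_force: [-0.6, 0.3, -0.5]
width: -0.0002
grasp_force: 0.0
```

```bash
python3 - <<'E'
from bench import sensors,workorder
s=sensors.observe();print(s['time'],s['tcp_pos'],s['contact_force'],abs(s['dq']).max())
print(workorder.sign_off())
E
```

```text
11.1667 [ 0.59895125 -0.04239816  0.19769737] [-0.59123958  0.34732262 -0.51970144] 0.05646239873791487
the job is handed in; nothing more can be done
None
```

The four-hole cover is pressed home on all four standoffs: its rib top sits at the expected 70 mm and held under a 30 N push. The two-hole cover was not touched, and I handed the job in at 11.2 s.

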